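# Stack the choke cores on the assembly post

### The arm

A 6-joint arm with a two-finger parallel gripper is mounted at the origin on the work surface. World frame = base frame: x ahead of the robot, y to its left, z up, the work surface at z = 0. Lengths are in mm, angles in rad, forces in N, time in s.
With the tool pointing down it reaches from about 275 to 875 mm from the base axis. Payload 12.5 kg.
Tool frame: the origin (TCP) lies midway between the tips of the shut fingers; the grasp point (between the pads) lies ctrl.grip_depth behind it (ctrl.grip_depth is the distance from the TCP to the grasp point, in mm); y points along the fingers, z is the direction in which the jaws open and shut, and the axes are right-handed (so a half turn about y gives the same grasp; the last joint's range is limited). The gripper opens to 85 mm and grips with 20 to 120 N. Pads are 22 mm wide; open, the fingers measure 114 mm over their backs; the gripper's body (76 mm by 85 mm) begins 54 mm behind the grasp point. The pads swing forward as they close: fully open they stand 13 mm farther back than shut.
Start: joints at [1.219, 0.351, 1.652, -0, 1.139, -0.085], TCP at [144.974, 530.535, 231.29] pointing down, gripper open.
Joint ranges: [-2.75, 2.75], [-0.79, 2.1], [0.01, 2.65], [-1.57, 4.71], [0.07, 3.14], [-2.87, 2.87]. Speed limits (rad/s): [2.22, 2.22, 2.79, 3.14, 3.14, 3.14].

### API

Orientations are given as [roll, pitch, yaw] about the fixed x, y, z axes, in that order (R = Rz(yaw) Ry(pitch) Rx(roll)).
In Python, from station import ctrl gives the robot as it stands.
- The arm moves only by the tool drive_tool, never from a script. Its argument "series" is text: rows parted by semicolons, each of 7 numbers parted by spaces: the turn, a rotation vector about the tool's x, y, z in degrees, then the shift along the tool's x, y, z in mm, then the opening, from -1 (shut) to 1 (fully open). In form: wx wy wz tx ty tz hand; .... A call has exactly 5 rows; each row is the pose to reach, as a shift and turn from the pose commanded when the call began, along the tool's axes at that moment; what a row does not reach only later rows make up. A row lasts 1/8 s, in which the tool goes at most 62.5 mm and 10.7 degrees, less where a joint would pass 70% of its speed; a pose out of reach is approached as far as the arm can. A call with a gripper value outside its range is refused whole. The fingers move at their own pace and stop on an object; "force" is the grip in N (left out, the last holds). Time passes only in rows, so rows that repeat a pose let the fingers close, or fill a call up. It gives the time, the measured TCP pose, the force and the opening at its end, in the units of the state.
- ctrl.read_state(): the state, without advancing time (a new reading comes with each control period).
- ctrl.grab_frame(name): name is "scene" or "top"; returns a dict with "pixels" (384x512x3 uint8, red, green, blue), "intrinsics" (3x3 intrinsics, pixels), "k1" (the pictures are not rectified: a ray, as slopes to the right and down, at radius r is drawn at 1 + k1 r^2 times it, then the intrinsics apply), "world_to_cam" (4x4, takes a point from world to camera coordinates). Camera axes: x right, y down, z forward; pixel columns grow to the right and rows downward; lengths in mm; the calibration is good to about 2 mm. A picture is of the moment at which its call begins. There is no depth.
- ctrl.finish_job(): hands the job in, once; it reports no verdict.
The state is a dict: "time": time; "joint_positions": joint angles; "joint_vel": joint speeds; "tau": joint torques, N m; "ee_pos": TCP position; "tool_rot": TCP orientation; "contact_force": force on the tool from outside, world axes, zero at the start; "ft_torque": the same for the moment, N m; "opening": finger opening in mm.
Only numpy, scipy, OpenCV 4.12 (cv2) and the standard library are available. Lean on these libraries where they do the work, as an engineer would, in place of code of your own. Each camera call takes 0.05 s, during which the arm holds its last target.

### The job

Build the choke core stack on the upright post of the grey stand: thread the largest dark ferrite ring down the post first until it lies flat on the plate, then thread the medium ring down onto it. Lower each ring all the way before letting go, since ferrite chips when dropped, and leave the smallest ring, whose hole is too narrow for the post, where it lies.

Things in the scene. Friction and masses are not known exactly. Their poses are not given: they have to be found in the camera images.
- core_large_c (a point): centre (half-way up) of the largest dark grey ferrite ring, lying flat on the bench: outer diameter 60 mm, hole diameter 36 mm, height 26 mm; z is the ring's axis; 0.15 to 0.29 kg
- core_medium_c (a point): centre (half-way up) of the medium dark grey ferrite ring, lying flat on the bench: outer diameter 48 mm, hole diameter 34 mm, height 22 mm; z is the ring's axis; 0.07 to 0.12 kg
- core_small_c (a point): centre (half-way up) of the smallest dark grey ferrite ring, lying flat on the bench, a bystander: outer diameter 34 mm, hole diameter 9 mm, height 16 mm; to be left alone
- post_foot (a point): foot of the aluminium post, on the post's axis at the level of the plate's upper face; z up along the post. The post is 12 mm in diameter and rises 54 mm above this point, its last 6 mm tapered. It stands in the middle of a square grey plate 120 mm by 120 mm, 10 mm thick, which lies fixed on the bench (bench top at z = 0)
There are look-alikes about, which are no part of the job. What is shaped like the part that bears core_large_c but red or white is not meant.

How it is judged:
By the outcome, as a careful person would: the job done as asked, in the order asked, and still so for the second after the job is handed in, with the robot touching nothing.
It also fails if it takes over 58 s, if anything falls off the work surface, if the arm or the gripper's body presses on something with over 40 N, if the wrist force passes 120 N, or if a joint passes its speed limit or range.

## Working session

There is one attempt and no reset: what is moved stays moved. The work goes in short steps, Python scripts to look and compute and a tool call to move; the robot and the scene stay as the last step left them, time stands still between calls to the robot, and variables do not carry over. Pictures are saved under pics/ and viewed, and the job is handed in when it is done.

Besides the shell and the picture viewer there is one more tool, called after "Call:" as name(argument=value, ...) on one line, values as JSON. drive_tool: Moves the arm, as the interface text tells. Its arguments: {"type":"object","properties":{"series":{"type":"string"},"force":{"type":"number"}},"required":["series"]}

```bash
mkdir -p pics; ls; cat > h.py <<'E'
import numpy as np, cv2, json
from station import ctrl
def grab(n,fn):
    f=ctrl.grab_frame(n); np.savez(fn+'.npz',p=f['pixels'],K=f['intrinsics'],k1=f['k1'],T=f['world_to_cam'])
    cv2.imwrite('pics/'+fn+'.png',cv2.cvtColor(np.asarray(f['pixels']),cv2.COLOR_RGB2BGR)); return f
def ray(f,u,v,z):
    K=np.array(f['K']);T=np.array(f['T']);k1=float(f['k1'])
    n=cv2.undistortPoints(np.array([[[u,v]]],float),K,np.array([k1,0,0,0.]))[0,0]
    R=T[:3,:3];o=-R.T@T[:3,3];d=R.T@np.array([n[0],n[1],1])
    return o+d*(z-o[2])/d[2]
def proj(f,P):
    K=np.array(f['K']);T=np.array(f['T'])
    p,_=cv2.projectPoints(np.array(P,float).reshape(-1,1,3),cv2.Rodrigues(T[:3,:3])[0],T[:3,3],K,np.array([float(f['k1']),0,0,0]))
    return p[:,0]
E
python3 - <<'E'
from h import *
print(ctrl.read_state(), ctrl.grip_depth)
for n in ['scene','top']: grab(n,n+'0')
E
```

```text
pics
{'time': 0.0, 'joint_positions': array([ 1.21943121e+00,  3.51232466e-01,  1.65244590e+00,  4.61704958e-05,
        1.13912314e+00, -8.46179337e-02]), 'joint_vel': array([ 0.00085946,  0.00081517, -0.00080742, -0.00075211, -0.00026922,
       -0.0008303 ]), 'tau': array([ 1.58639239e-03, -5.06117177e+01, -2.91398603e+01, -4.14756869e-06,
        4.63308825e-03, -1.92711681e-06]), 'ee_pos': array([144.83174887, 530.22913657, 230.75220567]), 'tool_rot': array([-1.57199732e+00,  1.43930871e-04, -2.66766612e-01]), 'contact_force': array([-0.08523103, -0.15071979,  0.98228994]), 'ft_torque': array([-0.02169294, -0.04408398,  0.01922008]), 'opening': 85.80589722497311} 18.700000000000003
```

View pics/scene0.png

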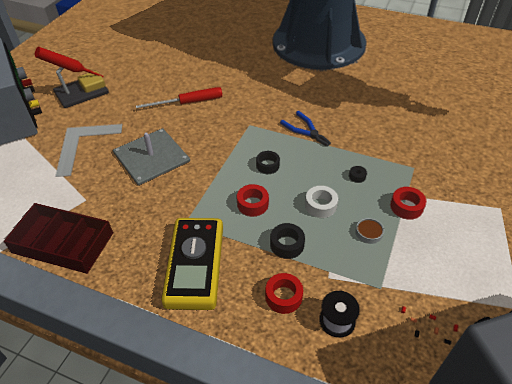

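View pics/top0.png

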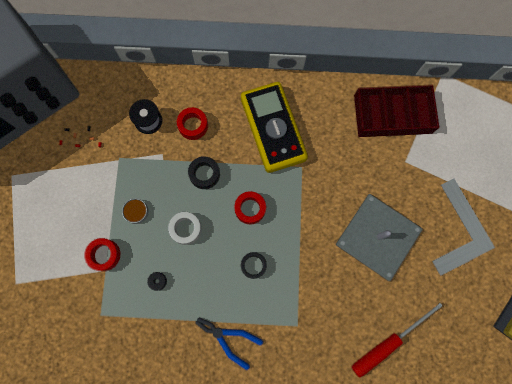

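```bash
python3 - <<'E'
from h import *
for n,L in [('top0',[('L',204,172,26),('M',253,264,22),('S',157,281,16),('P',385,236,10)]),('scene0',[('L',288,239,26),('M',268,160,22),('P',149,148,10)])]:
    f=np.load(n+'.npz'); print(n,'cam',(-f['T'][:3,:3].T@f['T'][:3,3]).round(), f['k1'])
    tiles=[]
    for k,u,v,z in L:
        print(k,ray(f,u,v,z).round(1))
        c=f['p'][v-32:v+32,u-32:u+32][:,:,::-1]; c=cv2.resize(c,(256,256),interpolation=cv2.INTER_CUBIC); 
        if k!='P': c=np.clip(c.astype(float)*1.8,0,255).astype(np.uint8)
        tiles.append(c)
        if k!='P':
            g=f['p'].max(axis=2); m=((g<75)*255).astype(np.uint8); mm=np.zeros_like(m); mm[v-28:v+28,u-28:u+28]=m[v-28:v+28,u-28:u+28]
            cs,h=cv2.findContours(mm,cv2.RETR_CCOMP,cv2.CHAIN_APPROX_NONE)
            for i,c in enumerate(cs):
                if len(c)<15: continue
                W=np.array([ray(f,*q[0],z) for q in c])[:,:2]
                (cx,cy),r=cv2.minEnclosingCircle(W.astype(np.float32))
                print('  ', 'hole' if h[0][i][3]>=0 else 'outer', len(c), W.mean(0).round(1),'enc',round(cx,1),round(cy,1),round(r,1), cv2.boundingRect(c))
    cv2.imwrite('pics/crop_%s.png'%n,np.hstack(tiles[:3]) if n=='x' else np.vstack([np.hstack(tiles[:2]),np.hstack(tiles[2:]+([tiles[-1]] if len(tiles)==3 else []))]))
E
```

```text
top0 cam [445.  51. 838.] -0.016504623618868595
L [652.9 146.7  26. ]
   outer 106 [651.8 143. ] enc 651.7 145.3 33.8 (188, 157, 35, 33)
   hole 50 [652.4 146.7] enc 651.0 146.6 17.9 (195, 165, 19, 16)
M [485.9  45.8  22. ]
   outer 75 [484.1  45. ] enc 484.5 44.9 24.1 (241, 252, 26, 27)
   hole 52 [483.6  44.9] enc 483.3 44.9 17.7 (244, 256, 20, 19)
S [446.8 218.7  16. ]
   outer 55 [447.7 218.6] enc 447.3 219.1 17.9 (147, 272, 20, 19)
P [ 550.5 -199.1   10. ]
scene0 cam [1125.  292.  680.] 0.02374932307091257
L [661.1 152.1  26. ]
   outer 105 [664.5 151.5] enc 663.9 150.7 37.2 (270, 223, 35, 36)
   hole 38 [664.9 150.8] enc 665.0 150.8 16.1 (277, 236, 20, 10)
M [490.3  48.1  22. ]
   outer 71 [496.   48.9] enc 495.6 48.2 32.2 (256, 151, 24, 23)
   hole 27 [496.   48.8] enc 494.6 48.7 13.0 (261, 159, 14, 7)
P [ 538.1 -199.7   10. ]
```

View pics/crop_top0.png

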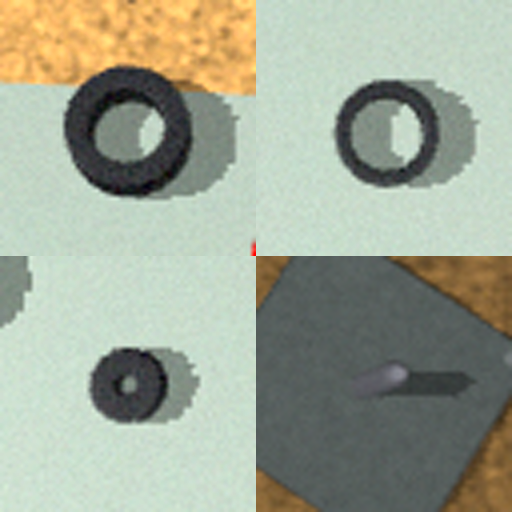

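View pics/crop_scene0.png

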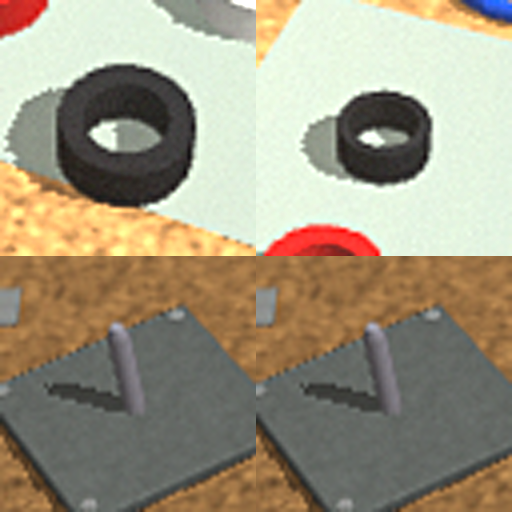

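```bash
python3 - <<'E'
from h import *
from scipy.optimize import least_squares
for n,L in [('top0',[('L',204,172,26,30),('M',253,264,22,24),('S',157,281,16,17)]),('scene0',[('L',288,239,26,30),('M',268,160,22,24),('S',358,173,16,17)])]:
    f=np.load(n+'.npz'); cam=-f['T'][:3,:3].T@f['T'][:3,3]
    for k,u,v,z,R in L:
        g=f['p'].max(axis=2); m=((g<(75 if n=='top0' else 70))*255).astype(np.uint8); mm=np.zeros_like(m); mm[v-28:v+28,u-28:u+28]=m[v-28:v+28,u-28:u+28]
        cs,_=cv2.findContours(mm,cv2.RETR_EXTERNAL,cv2.CHAIN_APPROX_NONE)
        c=max(cs,key=len); W=np.array([ray(f,*q[0],z) for q in c])[:,:2]
        c0=ray(f,u,v,z)[:2]; d=c0-cam[:2]; d/=np.linalg.norm(d)
        S=W[(W-c0)@d>0]
        r=least_squares(lambda q:np.hypot(*(S-q[:2]).T)-q[2],[*c0,R],loss='soft_l1')
        r2=least_squares(lambda q:np.hypot(*(S-q[:2]).T)-R+.5,c0,loss='soft_l1')
        print(n,k,'free',r.x.round(1),'fixed',r2.x.round(1),'rms',np.sqrt(np.mean(r2.fun**2)).round(2))
t=np.load('top0.npz');s=np.load('scene0.npz')
print('foot',ray(t,378.5,236,10),ray(s,151.5,154.5,10),'tip',ray(t,389,233,64),ray(s,146,134,64))
# plate
for n,f,seed in [('top',t,(370,255)),('scene',s,(135,165))]:
    im=np.ascontiguousarray(cv2.GaussianBlur(f['p'],(3,3),0)); hsv=cv2.cvtColor(im,cv2.COLOR_RGB2HSV)
    print(n,'plate hsv',hsv[seed[1],seed[0]])
    m=((hsv[:,:,1]<75)&(hsv[:,:,2]<150)).astype(np.uint8)*255
    m=cv2.morphologyEx(m,cv2.MORPH_OPEN,np.ones((3,3)))
    k,lab=cv2.connectedComponents(m); mm=(lab==lab[seed[1],seed[0]]).astype(np.uint8)
    cs,_=cv2.findContours(mm,cv2.RETR_EXTERNAL,cv2.CHAIN_APPROX_NONE); c=max(cs,key=len)
    W=np.array([ray(f,*q[0],10) for q in c])[:,:2].astype(np.float32)
    print(cv2.boundingRect(c),cv2.minAreaRect(W))
E
```

```text
top0 L free [653.6 147.5  29.7] fixed [653.8 147.6] rms 0.71
top0 M free [485.   44.8  23. ] fixed [484.4  44.9] rms 0.44
top0 S free [447.3 219.7  16.2] fixed [447.3 219.3] rms 0.57
scene0 L free [657.  149.   29.3] fixed [657.3 149. ] rms 0.59
scene0 M free [487.4  46.1  23. ] fixed [487.9  46.3] rms 0.66
scene0 S free [449.6 220.5  16. ] fixed [450.2 220.5] rms 0.73
foot [ 549.9001266  -186.87149348   10.        ] [ 553.24548517 -184.65750511   10.        ] tip [ 549.25100197 -189.89513756   64.        ] [ 552.3908323  -186.87147395   64.        ]
top plate hsv [83 24 94]
(337, 195, 85, 86) ((549.4864501953125, -187.8353729248047), (119.90128326416016, 120.05518341064453), 57.92109298706055)
scene plate hsv [ 65  14 108]
(114, 129, 76, 56) ((553.6859741210938, -186.43533325195312), (125.54537200927734, 119.95347595214844), 58.21211624145508)
```

```bash
cat >> h.py <<'E'
from scipy.spatial.transform import Rotation as Ro
def go(x,y,z):
    s=ctrl.read_state(); R=Ro.from_euler('xyz',s['tool_rot']).as_matrix()
    R0=Ro.from_euler('xyz',[-np.pi/2,0,-0.2667]).as_matrix()
    d=R.T@(np.array([x,y,z])-s['ee_pos']); print('t',round(float(s['time']),2),'pos',s['ee_pos'].round(1),'rot err deg',np.degrees(Ro.from_matrix(R.T@R0).as_rotvec()).round(2),'F',s['contact_force'].round(1),'open',round(float(s['opening']),1)); print('tool shift',d.round(1))
E
python3 -c "
from h import *
go(655.5,148.3,231);go(655.5,148.3,120)"
```

```text
t 0.1 pos [144.9 530.3 230.8] rot err deg [ 0.06 -0.01 -0.  ] F [0.1 0.9 0.9] open 85.6
tool shift [ 593.3    0.  -233.8]
t 0.1 pos [144.9 530.3 230.8] rot err deg [ 0.06 -0.01 -0.  ] F [0.1 0.9 0.9] open 85.6
tool shift [ 593.3  111.  -233.7]
```

Candidates in the top view:
- **Dark rings:** large (204,172), medium (253,264), small (157,281).
- **Look-alikes:** red rings (192,123), (250,207) and (102,254), white ring (184,228), copper coil (134,211), black reel (145,115).

I choose the dark ring at (204,172) as core_large: fitted radius 29.7 mm, and the crop confirms it is dark, plain and the largest. The one at (253,264) is core_medium, with a fitted radius of 23–24 mm. The post foot is at about (551,-187).

Call:
drive_tool(series="0 0 0 45 0 -18 1; 0 0 0 90 0 -36 1; 0 0 0 135 0 -54 1; 0 0 0 180 0 -72 1; 0 0 0 225 0 -90 1", force=45)

```text
time: 0.72
ee_pos: [339.3, 383.2, 231.1]
tool_rot: [-1.571, 0.0, -0.267]
contact_force: [1.3, 0.9, -0.5]
opening: 85.2
```

Call:
drive_tool(series="0 0 0 45 0 -18 1; 0 0 0 90 0 -36 1; 0 0 0 135 0 -54 1; 0 0 0 180 0 -72 1; 0 0 0 225 0 -90 1")

```text
time: 1.35
ee_pos: [532.6, 237.1, 231.0]
tool_rot: [-1.571, 0.0, -0.267]
contact_force: [0.5, 0.6, 1.0]
opening: 85.1
```

Call:
drive_tool(series="0 0 0 40 10 -14 1; 0 0 0 80 30 -28 1; 0 0 0 120 60 -42 1; 0 0 0 143 90 -54 1; 0 0 0 143 110 -54 1")

```text
time: 1.98
ee_pos: [655.4, 147.1, 119.0]
tool_rot: [-1.572, 0.002, -0.269]
contact_force: [0.3, -0.1, 0.0]
opening: 85.2
```

```bash
python3 -c "
from h import *
go(655.5,148.3,4)
grab('scene','s1');f=grab('top','t1')
go(655.5,148.3,4)
a=cv2.imread('pics/s1.png')[150:300,200:400];b=cv2.imread('pics/t1.png')[90:240,110:310]
cv2.imwrite('pics/c1.png',cv2.resize(np.hstack([a,b]),(800,300)))"
```

```text
t 1.98 pos [655.4 147.1 119. ] rot err deg [ 0.05 -0.11 -0.1 ] F [ 0.3 -0.1  0. ] open 85.2
tool shift [ -0.  115.    1.3]
t 2.08 pos [653.6 148.6 118.7] rot err deg [ 0.1  -0.01 -0.24] F [-0.4  0.7 -0. ] open 85.3
tool shift [  2.3 114.7   0.4]
```

View pics/c1.png

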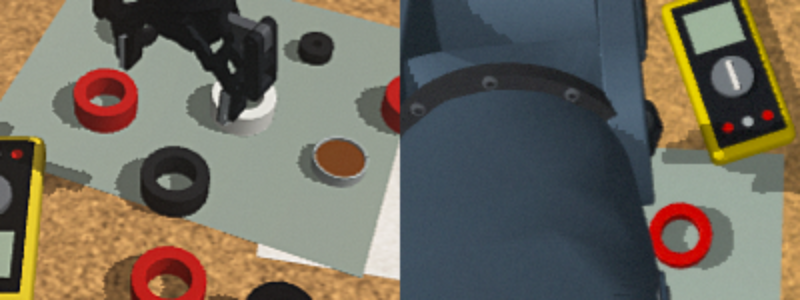

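Call:
drive_tool(series="0 0 0 1 15 1 1; 0 0 0 1 30 1 1; 0 0 0 1 50 1 1; 0 0 0 1 60 1 1; 0 0 0 1 60 1 1")

```text
time: 2.7
ee_pos: [656.1, 149.1, 60.3]
tool_rot: [-1.571, 0.001, -0.267]
contact_force: [-0.1, -0.2, -0.2]
opening: 85.8
```

```bash
python3 -c "
from h import *
go(655.5,148.3,4)
f=grab('scene','s2')
f=np.load('s2.npz'); print(proj(f,[[655.5,148.3,59],[655.5,148.3,26]]))
a=cv2.imread('pics/s2.png')[150:300,200:400]
cv2.imwrite('pics/c2.png',cv2.resize(a,(800,600)))"
```

```text
t 2.7 pos [656.1 149.1  60.3] rot err deg [ 0.04 -0.   -0.08] F [-0.1 -0.2 -0.2] open 85.8
tool shift [-0.3 56.3 -0.9]
[[287.78188736 223.94922419]
 [286.99721916 235.89020683]]
```

View pics/c2.png

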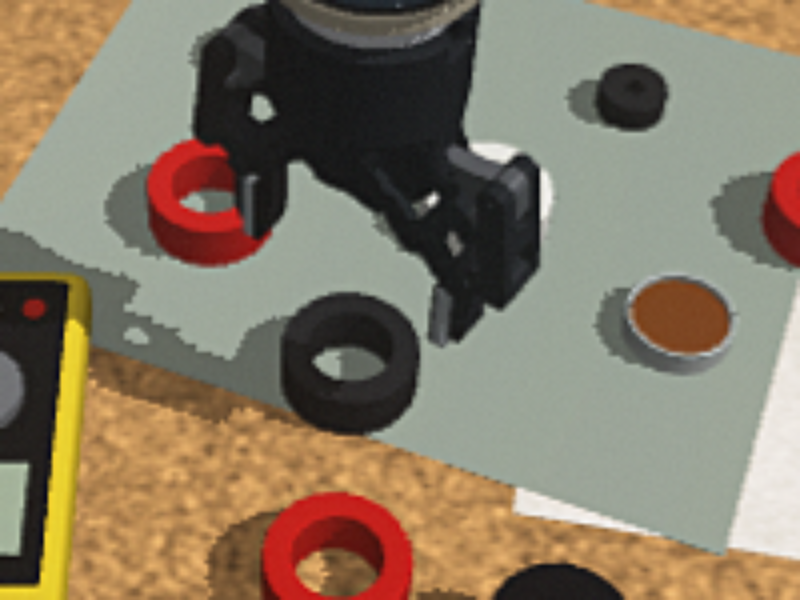

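The crop shows the two fingertips straddling the large dark ring: tips at about (264,209) and (311,235), ring centre at (287,240). The red ring at (252,200) is clear, so I lower and grip.

Call:
drive_tool(series="0 0 0 0 15 -1 1; 0 0 0 0 30 -1 1; 0 0 0 0 45 -1 1; 0 0 0 0 56 -1 1; 0 0 0 0 56 -1 1")

```text
time: 3.38
ee_pos: [655.7, 148.1, 4.1]
tool_rot: [-1.572, 0.002, -0.267]
contact_force: [0.1, -0.8, -0.5]
opening: 85.8
```

Call:
drive_tool(series="0 0 0 0 0 0 0.2; 0 0 0 0 0 0 0.2; 0 0 0 0 0 0 0.2; 0 0 0 0 0 0 0.2; 0 0 0 0 0 0 0.2", force=45)

```text
time: 4.0
ee_pos: [656.9, 148.3, 6.5]
tool_rot: [-1.57, -0.002, -0.267]
contact_force: [-1.1, -0.5, 6.6]
opening: 58.1
```

Call:
drive_tool(series="0 0 0 0 0 0 -0.2; 0 0 0 0 0 0 -0.2; 0 0 0 0 0 0 -0.2; 0 0 0 0 -3 0 -0.2; 0 0 0 0 -8 0 -0.2")

```text
time: 4.62
ee_pos: [656.0, 148.2, 13.2]
tool_rot: [-1.571, 0.001, -0.267]
contact_force: [-0.0, 0.1, -2.2]
opening: 58.1
```

```bash
python3 -c "
from h import *
f=grab('scene','s3')
go(655.5,148.3,4)
a=cv2.imread('pics/s3.png')[180:280,220:350]
cv2.imwrite('pics/c3.png',cv2.resize(np.clip(a*1.5,0,255).astype(np.uint8),(780,600)))"
```

```text
t 4.67 pos [656.4 148.2  14. ] rot err deg [-0.01 -0.    0.02] F [ 1.   0.3 -1.8] open 57.9
tool shift [-0.9 10.  -0.2]
```

View pics/c3.png

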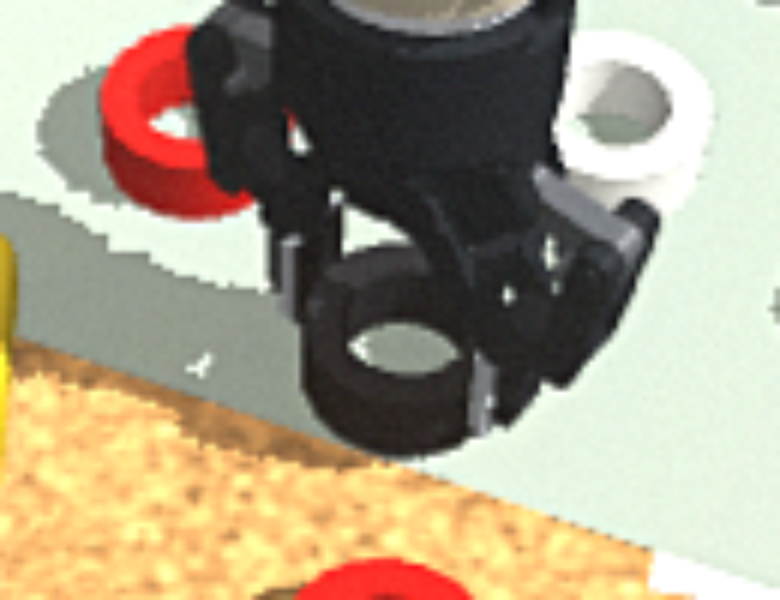

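Call:
drive_tool(series="0 0 0 0 -20 0 -0.2; 0 0 0 0 -45 0 -0.2; 0 0 0 0 -70 0 -0.2; 0 0 0 0 -95 0 -0.2; 0 0 0 0 -105 0 -0.2")

```text
time: 5.3
ee_pos: [657.0, 148.4, 120.9]
tool_rot: [-1.57, -0.003, -0.267]
contact_force: [-0.7, 0.1, -3.4]
opening: 57.9
```

```bash
python3 -c "
from h import *
go(551,-187.5,118)"
```

```text
t 5.3 pos [657.  148.4 120.9] rot err deg [-0.07 -0.    0.17] F [-0.7  0.1 -3.4] open 57.9
tool shift [ -13.8    2.5 -351.9]
```

Call:
drive_tool(series="0 0 0 0 0 -15 -0.2; 0 0 0 -1 0 -45 -0.2; 0 0 0 -3 0 -80 -0.2; 0 0 0 -5 0 -115 -0.2; 0 0 0 -6 0 -150 -0.2")

```text
time: 5.92
ee_pos: [609.4, 3.3, 117.2]
tool_rot: [-1.571, 0.002, -0.267]
contact_force: [0.5, -0.5, -2.2]
opening: 57.8
```

Call:
drive_tool(series="0 0 0 -2 0 -35 -0.2; 0 0 0 -3 0 -70 -0.2; 0 0 0 -5 0 -105 -0.2; 0 0 0 -7 0 -140 -0.2; 0 0 0 -8 0 -165 -0.2")

```text
time: 6.55
ee_pos: [558.0, -153.7, 117.3]
tool_rot: [-1.571, 0.002, -0.268]
contact_force: [0.2, -0.2, -1.9]
opening: 57.9
```

Call:
drive_tool(series="0 0 0 0 0 -15 -0.2; 0 0 0 0 0 -28 -0.2; 0 0 0 0 0 -36 -0.2; 0 0 0 0 0 -36 -0.2; 0 0 0 0 0 -36 -0.2")

```text
time: 7.18
ee_pos: [550.4, -186.2, 118.3]
tool_rot: [-1.571, 0.0, -0.266]
contact_force: [-0.0, -0.2, -2.6]
opening: 58.1
```

```bash
python3 -c "
from h import *
f=grab('scene','s4');f=grab('top','t4')
go(551,-187.5,17)
a=cv2.imread('pics/s4.png')[60:210,80:280];b=cv2.imread('pics/t4.png')[150:300,290:490]
cv2.imwrite('pics/c4.png',cv2.resize(np.vstack([a,b]),(800,1200))[:, :])
cv2.imwrite('pics/c4.png',cv2.resize(np.hstack([a,b]),(800,300)))
cv2.imwrite('pics/c4b.png',cv2.resize(a[20:130,20:166],(796,600)))"
```

```text
t 7.28 pos [ 550.4 -186.2  118.3] rot err deg [-0.    0.03  0.  ] F [ 0.2  0.6 -1.9] open 57.6
tool shift [  1.  101.3  -1.1]
```

View pics/c4.png

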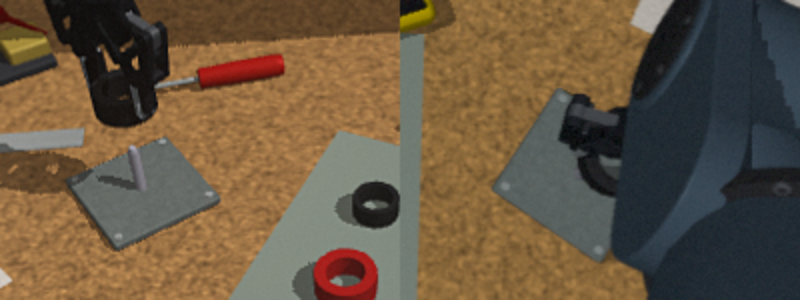

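View pics/c4b.png

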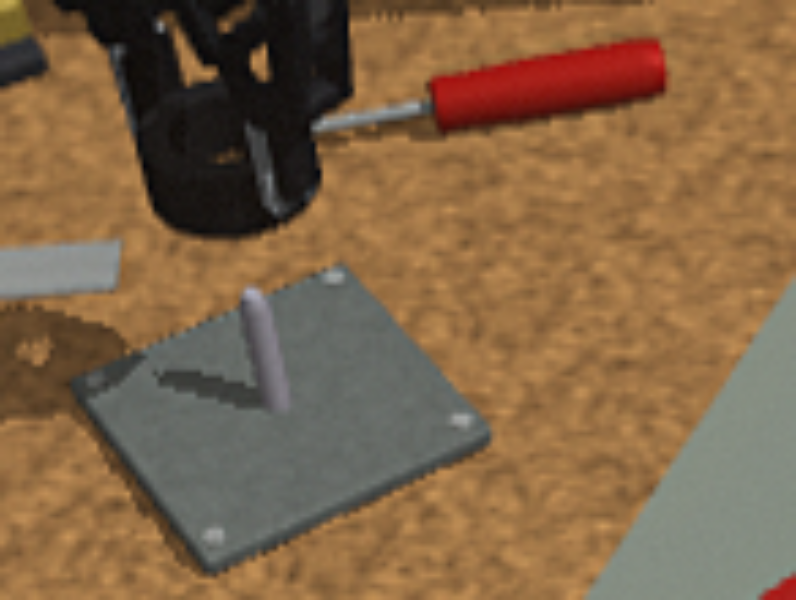

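The scene crop puts the held ring over the post. The line of the post, foot (150,154) to tip (143,133), extended upward meets the middle of the ring's lower rim at about (141,115). Now lowering.

Call:
drive_tool(series="0 0 0 1 8 -1 -0.2; 0 0 0 1 20 -1 -0.2; 0 0 0 1 32 -1 -0.2; 0 0 0 1 44 -1 -0.2; 0 0 0 1 50 -1 -0.2")

```text
time: 7.9
ee_pos: [550.6, -187.8, 67.1]
tool_rot: [-1.571, 0.001, -0.267]
contact_force: [-0.1, 0.1, -2.8]
opening: 58.0
```

```bash
python3 -c "
from h import *
f=grab('scene','s5')
go(551,-187.5,17)
a=cv2.imread('pics/s5.png')[80:190,100:246]
cv2.imwrite('pics/c5.png',cv2.resize(np.clip(a*1.4,0,255).astype(np.uint8),(796,600)))"
```

```text
t 7.95 pos [ 550.4 -187.7   66.8] rot err deg [-0.01 -0.01 -0.09] F [-0.9  0.5 -3.6] open 58.1
tool shift [ 0.6 49.8  0.4]
```

View pics/c5.png

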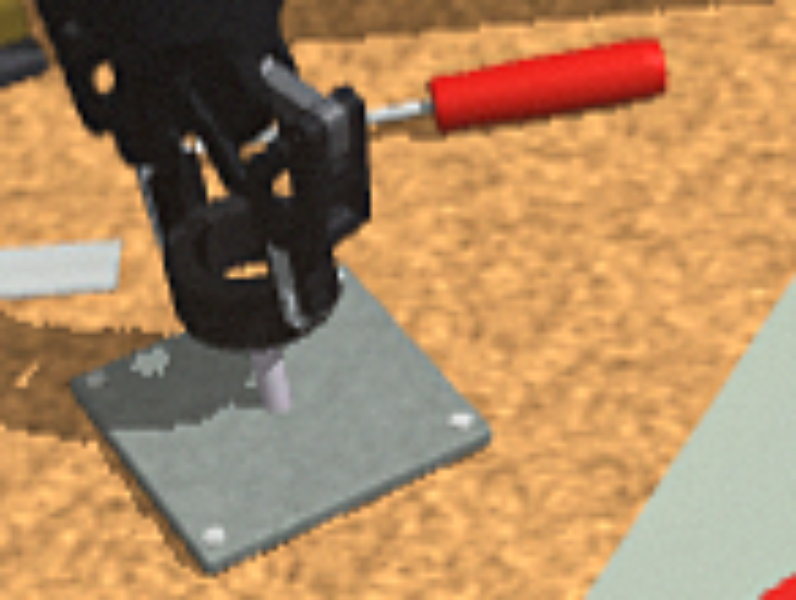

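Call:
drive_tool(series="0 0 0 0 10 0 -0.2; 0 0 0 0 20 0 -0.2; 0 0 0 0 30 0 -0.2; 0 0 0 0 38 0 -0.2; 0 0 0 0 42 0 -0.2")

```text
time: 8.57
ee_pos: [550.8, -187.9, 25.7]
tool_rot: [-1.571, 0.001, -0.267]
contact_force: [-0.2, -0.3, -2.3]
opening: 57.6
```

Call:
drive_tool(series="0 0 0 0 1 0 -0.2; 0 0 0 0 3 0 -0.2; 0 0 0 0 5 0 -0.2; 0 0 0 0 6 0 -0.2; 0 0 0 0 6 0 -0.2")

```text
time: 9.2
ee_pos: [550.9, -187.9, 20.3]
tool_rot: [-1.571, 0.0, -0.267]
contact_force: [0.1, -0.4, -2.4]
opening: 58.0
```

Call:
drive_tool(series="0 0 0 0 1 0 -0.2; 0 0 0 0 2 0 -0.2; 0 0 0 0 3 0 -0.2; 0 0 0 0 4 0 -0.2; 0 0 0 0 4 0 -0.2")

```text
time: 9.82
ee_pos: [550.9, -187.9, 16.5]
tool_rot: [-1.571, 0.0, -0.267]
contact_force: [-1.3, 0.6, 1.2]
opening: 57.6
```

Call:
drive_tool(series="0 0 0 0 0.5 0 -0.2; 0 0 0 0 1 0 -0.2; 0 0 0 0 1.5 0 -0.2; 0 0 0 0 2 0 -0.2; 0 0 0 0 2 0 -0.2")

```text
time: 10.45
ee_pos: [551.0, -187.9, 16.3]
tool_rot: [-1.571, -0.0, -0.267]
contact_force: [-10.0, 3.9, 25.8]
opening: 57.8
```

```bash
python3 -c "
from h import *
f=grab('scene','s6')
go(551,-187.5,17)
a=cv2.imread('pics/s6.png')[80:190,100:246]
cv2.imwrite('pics/c6.png',cv2.resize(np.clip(a*1.4,0,255).astype(np.uint8),(796,600)))"
```

```text
t 10.5 pos [ 551.  -187.9   16.3] rot err deg [ 0.   -0.    0.01] F [-11.1   3.2  27.1] open 57.7
tool shift [-0.1 -0.7  0.4]
```

View pics/c6.png

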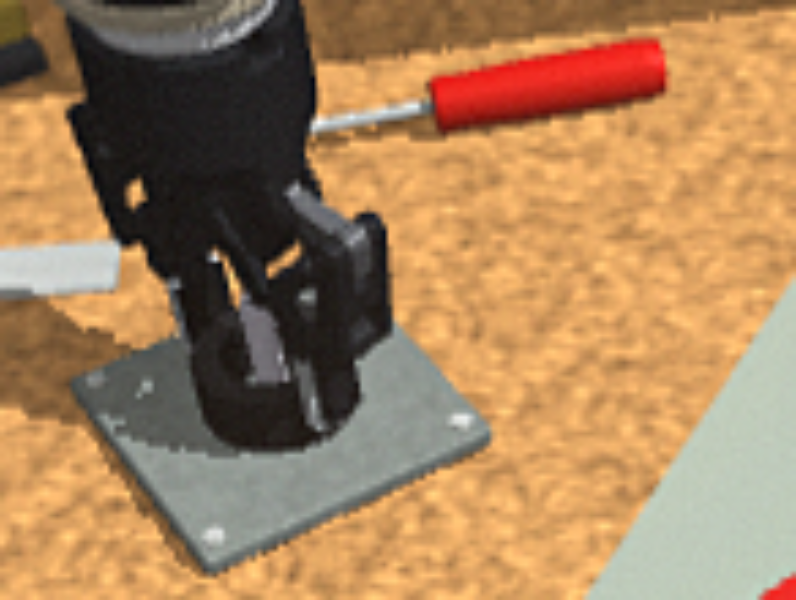

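Contact at z 16.3, as expected for a ring flat on the plate, so it is seated. I ease the load, open, then rise.

Call:
drive_tool(series="0 0 0 0 -1 0 -0.2; 0 0 0 0 -1.5 0 -0.2; 0 0 0 0 -1.5 0 0.5; 0 0 0 0 -1.5 0 0.8; 0 0 0 0 -1.5 0 1")

```text
time: 11.12
ee_pos: [551.0, -187.9, 15.7]
tool_rot: [-1.571, -0.0, -0.267]
contact_force: [-0.4, 0.5, 0.2]
opening: 85.7
```

Call:
drive_tool(series="0 0 0 0 0 0 1; 0 0 0 0 0 0 1; 0 0 0 0 0 0 1; 0 0 0 0 -10 0 1; 0 0 0 0 -25 0 1")

```text
time: 11.75
ee_pos: [550.9, -187.9, 41.6]
tool_rot: [-1.571, 0.0, -0.267]
contact_force: [-0.4, -0.0, -0.2]
opening: 85.3
```

Call:
drive_tool(series="0 0 0 0 -20 0 1; 0 0 0 0 -45 0 1; 0 0 0 0 -70 0 1; 0 0 0 0 -90 0 1; 0 0 0 0 -95 0 1")

```text
time: 12.38
ee_pos: [551.6, -188.2, 138.1]
tool_rot: [-1.571, -0.003, -0.267]
contact_force: [-0.2, 0.7, 0.8]
opening: 85.2
```

```bash
python3 -c "
from h import *
f=grab('scene','s7')
go(486,45.5,120);go(486,45.5,4)
a=cv2.imread('pics/s7.png')[80:190,100:246]
cv2.imwrite('pics/c7.png',cv2.resize(np.clip(a*1.4,0,255).astype(np.uint8),(796,600)))"
```

```text
t 12.43 pos [ 551.4 -188.1  137.7] rot err deg [ 0.02 -0.    0.15] F [-0.1  1.   0.7] open 85.4
tool shift [-124.8   17.3  208.1]
t 12.43 pos [ 551.4 -188.1  137.7] rot err deg [ 0.02 -0.    0.15] F [-0.1  1.   0.7] open 85.4
tool shift [-125.1  133.3  208.2]
```

View pics/c7.png

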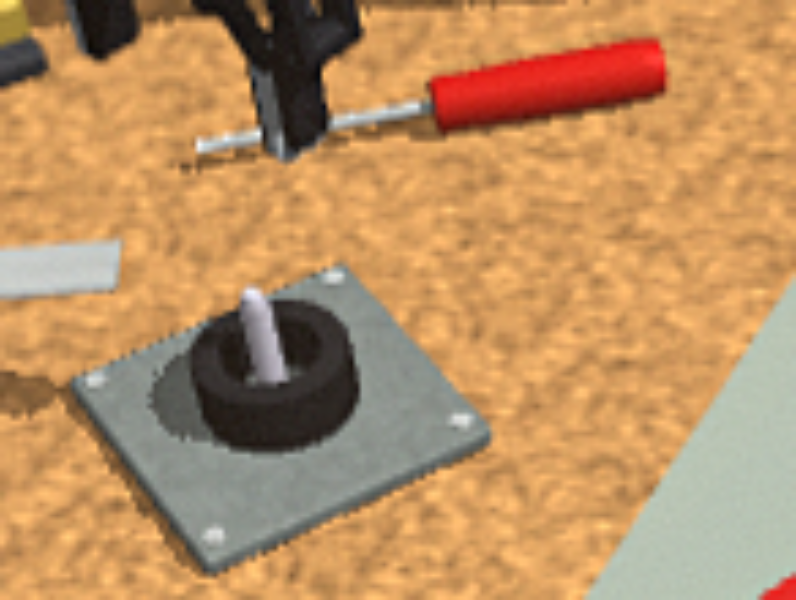

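The large ring lies flat around the post, ring at about (150,148) and post tip at (146,134). Next is the medium ring.

Call:
drive_tool(series="0 0 0 -20 0 30 1; 0 0 0 -45 0 70 1; 0 0 0 -70 0 115 1; 0 0 0 -95 0 160 1; 0 0 0 -120 5 195 1")

```text
time: 13.05
ee_pos: [485.9, 33.5, 130.6]
tool_rot: [-1.571, 0.0, -0.266]
contact_force: [1.5, 0.2, 0.6]
opening: 85.2
```

Call:
drive_tool(series="0 0 0 -4 15 10 1; 0 0 0 -5 35 13 1; 0 0 0 -5 55 13 1; 0 0 0 -5 70 13 1; 0 0 0 -5 70 13 1")

```text
time: 13.68
ee_pos: [484.6, 45.3, 59.6]
tool_rot: [-1.571, 0.002, -0.267]
contact_force: [-0.0, 0.2, -0.2]
opening: 85.5
```

```bash
python3 -c "
from h import *
f=grab('scene','s8')
go(486,45.5,5)
a=cv2.imread('pics/s8.png')[90:200,200:346]
cv2.imwrite('pics/c8.png',cv2.resize(np.clip(a*1.4,0,255).astype(np.uint8),(796,600)))"
```

```text
t 13.72 pos [485.2  45.4  60.5] rot err deg [ 0.02 -0.03 -0.05] F [ 1.1 -0.6 -0. ] open 85.7
tool shift [ 0.8 55.5  0.4]
```

View pics/c8.png

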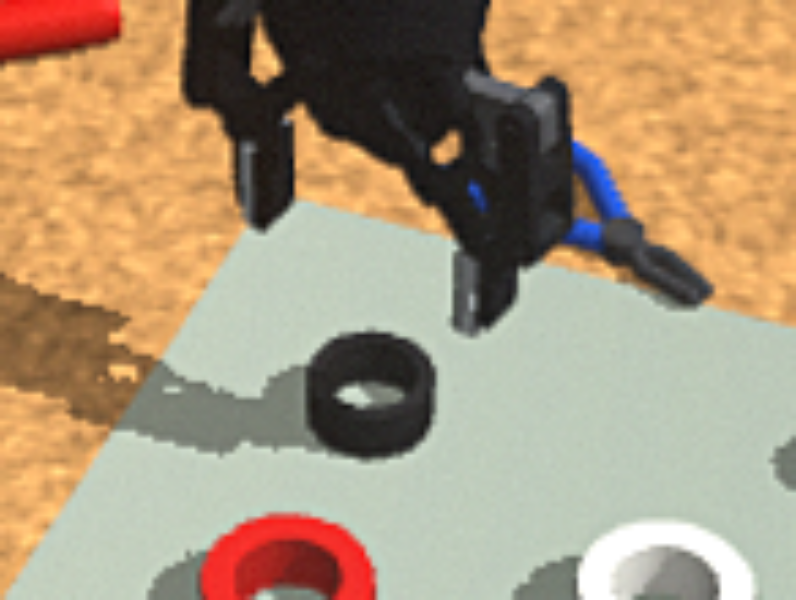

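The tips straddle the medium dark ring at (268,161), and nothing else is near.

Call:
drive_tool(series="0 0 0 1 15 0 1; 0 0 0 1 30 0 1; 0 0 0 1 45 0 1; 0 0 0 1 55 0 1; 0 0 0 1 55 0 1")

```text
time: 14.35
ee_pos: [485.7, 45.4, 5.0]
tool_rot: [-1.571, 0.001, -0.267]
contact_force: [-0.1, 0.5, 0.2]
opening: 85.4
```

Call:
drive_tool(series="0 0 0 0 0 0 0.3; 0 0 0 0 0 0 0; 0 0 0 0 0 0 -0.4; 0 0 0 0 0 0 -0.4; 0 0 0 0 0 0 -0.4", force=40)

```text
time: 14.98
ee_pos: [486.5, 45.4, 6.6]
tool_rot: [-1.571, -0.001, -0.267]
contact_force: [-3.2, 0.5, 6.5]
opening: 46.3
```

Call:
drive_tool(series="0 0 0 0 0 0 -0.4; 0 0 0 0 0 0 -0.4; 0 0 0 0 0 0 -0.4; 0 0 0 0 0 0 -0.4; 0 0 0 0 0 0 -0.4")

```text
time: 15.6
ee_pos: [486.5, 45.5, 6.6]
tool_rot: [-1.571, -0.001, -0.267]
contact_force: [-1.6, 0.3, 8.1]
opening: 46.2
```

Call:
drive_tool(series="0 0 0 0 -2 0 -0.4; 0 0 0 0 -10 0 -0.4; 0 0 0 0 -20 0 -0.4; 0 0 0 0 -20 0 -0.4; 0 0 0 0 -20 0 -0.4")

```text
time: 16.23
ee_pos: [486.1, 45.4, 25.8]
tool_rot: [-1.571, -0.0, -0.267]
contact_force: [0.5, -0.2, -0.5]
opening: 46.0
```

```bash
python3 -c "
from h import *
f=grab('scene','s9')
go(551,-187.5,150)
a=cv2.imread('pics/s9.png')[90:200,200:346]
cv2.imwrite('pics/c9.png',cv2.resize(np.clip(a*1.4,0,255).astype(np.uint8),(796,600)))"
```

```text
t 16.27 pos [486.   45.4  25.7] rot err deg [ 0.   -0.   -0.01] F [ 0.4 -0.3 -1.4] open 46.2
tool shift [ 124.1 -124.3 -207.5]
```

View pics/c9.png

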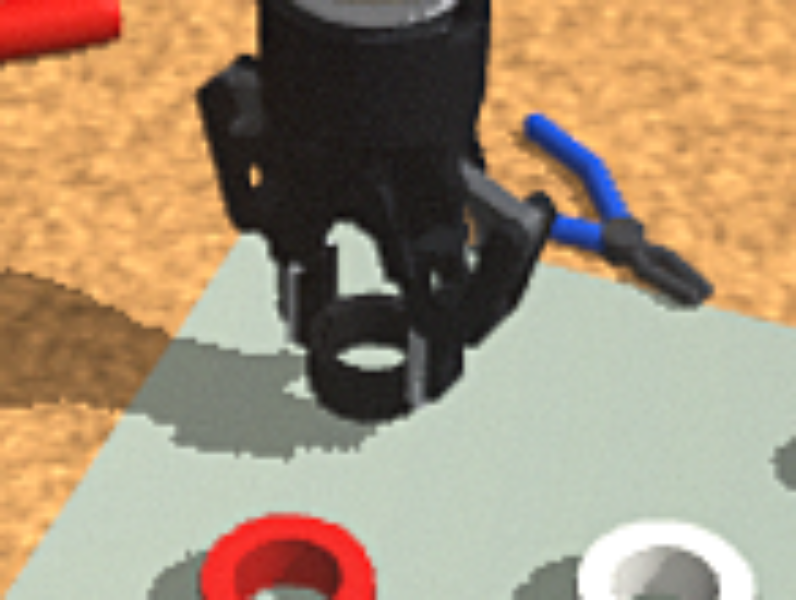

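Call:
drive_tool(series="0 0 0 0 -25 0 -0.4; 0 0 0 0 -55 0 -0.4; 0 0 0 0 -80 0 -0.4; 0 0 0 8 -95 -15 -0.4; 0 0 0 24 -98 -40 -0.4")

```text
time: 16.9
ee_pos: [499.1, -0.3, 124.5]
tool_rot: [-1.571, -0.001, -0.266]
contact_force: [-0.1, 0.6, -0.9]
opening: 45.8
```

Call:
drive_tool(series="0 0 0 20 0 -34 -0.4; 0 0 0 40 0 -68 -0.4; 0 0 0 60 0 -102 -0.4; 0 0 0 80 0 -134 -0.4; 0 0 0 92 0 -154 -0.4")

```text
time: 17.52
ee_pos: [546.8, -174.6, 123.2]
tool_rot: [-1.571, 0.001, -0.268]
contact_force: [-0.1, -0.7, -1.6]
opening: 46.2
```

Call:
drive_tool(series="0 0 0 5 0 -8 -0.4; 0 0 0 8 0 -13 -0.4; 0 0 0 8 0 -13 -0.4; 0 0 0 8 0 -13 -0.4; 0 0 0 8 0 -13 -0.4")

```text
time: 18.15
ee_pos: [551.1, -186.4, 123.9]
tool_rot: [-1.571, 0.0, -0.266]
contact_force: [0.1, -0.1, -0.6]
opening: 46.1
```

```bash
python3 -c "
from h import *
f=grab('scene','s10')
go(551,-187.5,43)
a=cv2.imread('pics/s10.png')[80:190,100:246]
cv2.imwrite('pics/c10.png',cv2.resize(np.clip(a*1.4,0,255).astype(np.uint8),(796,600)))"
```

```text
t 18.2 pos [ 551.2 -186.5  123.9] rot err deg [-0.    0.02  0.  ] F [-0.   0.7 -1.2] open 45.8
tool shift [ 0.1 80.9 -1. ]
```

View pics/c10.png

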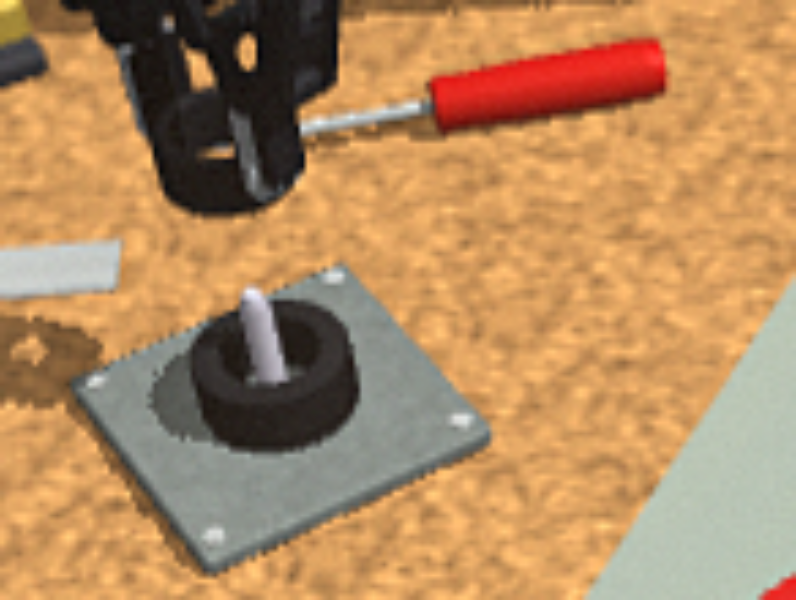

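The medium ring is held level above the post, ring bottom centre at about (142,113) on the post's line. Lowering to about 50, then slowly.

Call:
drive_tool(series="0 0 0 0 8 -1 -0.4; 0 0 0 0 22 -1 -0.4; 0 0 0 0 38 -1 -0.4; 0 0 0 0 50 -1 -0.4; 0 0 0 0 54 -1 -0.4")

```text
time: 18.82
ee_pos: [550.5, -187.7, 68.6]
tool_rot: [-1.571, 0.002, -0.267]
contact_force: [-0.2, -0.3, -0.7]
opening: 46.6
```

Call:
drive_tool(series="0 0 0 0 5 0 -0.4; 0 0 0 0 10 0 -0.4; 0 0 0 0 15 0 -0.4; 0 0 0 0 20 0 -0.4; 0 0 0 0 20 0 -0.4")

```text
time: 19.45
ee_pos: [550.7, -187.8, 49.4]
tool_rot: [-1.571, 0.001, -0.267]
contact_force: [0.4, 0.4, -0.7]
opening: 45.9
```

Call:
drive_tool(series="0 0 0 0 1 0 -0.4; 0 0 0 0 2 0 -0.4; 0 0 0 0 3 0 -0.4; 0 0 0 0 4 0 -0.4; 0 0 0 0 4 0 -0.4")

```text
time: 20.08
ee_pos: [550.9, -187.9, 45.7]
tool_rot: [-1.571, 0.0, -0.267]
contact_force: [-0.1, -0.5, 0.0]
opening: 46.1
```

Call:
drive_tool(series="0 0 0 0 1 0 -0.4; 0 0 0 0 1.5 0 -0.4; 0 0 0 0 2 0 -0.4; 0 0 0 0 2.5 0 -0.4; 0 0 0 0 2.5 0 -0.4")

```text
time: 20.7
ee_pos: [550.9, -187.9, 43.3]
tool_rot: [-1.571, 0.0, -0.267]
contact_force: [0.3, 0.2, -0.9]
opening: 46.2
```

Call:
drive_tool(series="0 0 0 0 0.5 0 -0.4; 0 0 0 0 1 0 -0.4; 0 0 0 0 1 0 -0.4; 0 0 0 0 1 0 -0.4; 0 0 0 0 1 0 -0.4")

```text
time: 21.32
ee_pos: [550.9, -187.9, 42.6]
tool_rot: [-1.571, -0.0, -0.267]
contact_force: [-2.6, 1.8, 5.0]
opening: 46.0
```

Call:
drive_tool(series="0 0 0 0 0.5 0 -0.4; 0 0 0 0 0.5 0 -0.4; 0 0 0 0 0 0 0.1; 0 0 0 0 0 0 0.5; 0 0 0 0 0 0 1")

```text
time: 21.95
ee_pos: [550.9, -187.9, 42.1]
tool_rot: [-1.571, 0.0, -0.267]
contact_force: [-0.4, 0.2, -0.3]
opening: 79.7
```

Call:
drive_tool(series="0 0 0 0 0 0 1; 0 0 0 0 0 0 1; 0 0 0 0 0 0 1; 0 0 0 0 -10 0 1; 0 0 0 0 -25 0 1")

```text
time: 22.58
ee_pos: [550.9, -187.9, 68.1]
tool_rot: [-1.571, 0.0, -0.267]
contact_force: [-1.0, 0.5, 0.1]
opening: 85.0
```

Call:
drive_tool(series="0 0 0 0 -20 0 1; 0 0 0 0 -45 0 1; 0 0 0 0 -70 0 1; 0 0 0 0 -90 0 1; 0 0 0 0 -95 0 1")

```text
time: 23.2
ee_pos: [551.5, -188.2, 164.4]
tool_rot: [-1.571, -0.003, -0.267]
contact_force: [0.1, 0.1, -0.4]
opening: 85.3
```

Call:
drive_tool(series="0 0 0 -30 0 30 1; 0 0 0 -60 0 60 1; 0 0 0 -90 0 100 1; 0 0 0 -110 0 140 1; 0 0 0 -110 0 150 1")

```text
time: 23.82
ee_pos: [483.5, -12.3, 162.3]
tool_rot: [-1.571, 0.001, -0.265]
contact_force: [-0.3, -0.6, -0.3]
opening: 85.6
```

```bash
python3 -c "
from h import *
f=grab('scene','s11');grab('top','t11')
go(551,-187.5,43)
a=cv2.imread('pics/s11.png')[80:190,80:226];b=cv2.imread('pics/t11.png')[180:290,310:456]
c=np.vstack([cv2.resize(np.clip(x*1.4,0,255).astype(np.uint8),(398,300)) for x in (a,b)])
cv2.imwrite('pics/c11.png',np.hstack([c[:300],c[300:]]))"
```

```text
t 23.93 pos [484.6 -13.7 162.3] rot err deg [0.   0.08 0.01] F [-0.1  0.4  0.4] open 85.3
tool shift [ 109.6  119.4 -150.3]
```

View pics/c11.png

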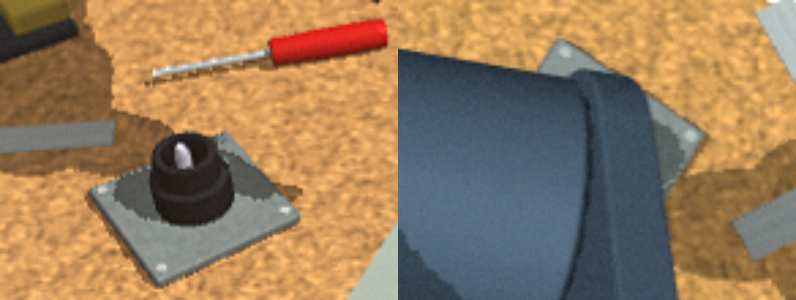

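View pics/t11.png

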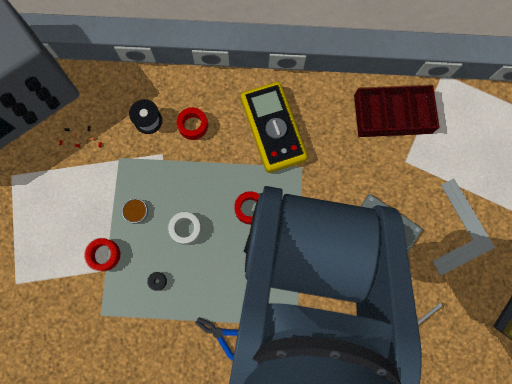

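The scene crop shows the medium ring level on the large one, with the post through both. The stack is at about (150,147) and the gripper is well clear. In the top view the small ring is still at (157,281) and the look-alikes haven't moved; the arm hides the stack there.

Call:
drive_tool(series="0 0 0 0 0 0 1; 0 0 0 0 0 0 1; 0 0 0 0 0 0 1; 0 0 0 0 0 0 1; 0 0 0 0 0 0 1")

```text
time: 24.55
ee_pos: [484.4, -14.3, 162.3]
tool_rot: [-1.571, -0.0, -0.267]
contact_force: [0.8, -0.1, -0.4]
opening: 85.6
```

```bash
python3 -c "
from h import *
print(ctrl.finish_job())"
```

```text
the job is handed in; nothing more can be done
None
```

The choke core stack is built and handed in at about 24.6 s of the 58 s allowed. I threaded the large dark ring down the post onto the plate, then the medium ring onto it. Each ring was lowered until it made contact before I let go.

**Last checks:**
- **Seating:** both rings met resistance at the expected tool heights, 16.3 mm (16.5 expected) for the large and 42.6 mm (42.6 expected) for the medium. The contact force reached about 29 N on the large ring and about 6 N on the medium.
- **Stack:** the final scene picture shows both rings level, with the post through them and the gripper clear.
- **Small ring:** it is still where it lay.

**Disagreements:**
- The two cameras differed by about 3–4 mm on positions, so I used the mean.
- The opening read about 2 mm under each ring's diameter while gripping.
- The arm hid the stack in the last top picture, so only the scene camera confirms it.

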